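# Index the marking turntable to the red stud

## Robot

A 7-joint arm with a two-finger parallel gripper is mounted at the origin on the work surface. World frame = base frame: x ahead of the robot, y to its left, z up, the work surface at z = 0. Lengths are in m, angles in rad, forces in N, time in s.
With the tool pointing down it reaches from about 0.425 to 0.875 m from the base axis. Payload 4.7 kg.
Tool frame: the origin (TCP) lies at the centre of the arm's flange, where the gripper is bolted on; the fingertips stand 182 mm ahead of it and the grasp point (between the pads) lies ahead of it (ctrl.hold_point_z is the z of the grasp point in the tool frame, in m); z points along the fingers, y is the direction in which the jaws open and shut (so a half turn about z gives the same grasp; the last joint's range is limited). The gripper opens to 87 mm and grips with 3 to 60 N. Pads are 19 mm wide; open, the fingers measure 117 mm over their backs; the gripper's body (75 mm by 190 mm) begins 51 mm behind the grasp point.
Start: joints at [-1.148, 0.321, -0.07, 1.45, 0.023, 1.371, -0.057], TCP at [0.258, 0.596, 0.405] pointing down, gripper open.
Joint ranges: [-2.86, 2.86], [-0.3, 2.09], [-1.38, 1.24], [0.06, 2.45], [-1.56, 4.7], [0.09, 2.05], [-2.69, 2.69]. Speed limits (rad/s): [2.57, 2.57, 3.14, 3.14, 3.14, 3.14, 3.14].

## Interface

Orientations are given as a rotation vector (axis times angle).
In Python, from bench import get_state, imaging, workorder, ctrl gives the robot as it stands.
- The arm moves only by the tool step_arm, never from a script. Its argument "increments" is a list of rows, each an object of numbers: "claw": the opening, from 0 (shut) to 1 (fully open); "tx", "ty", "tz": the shift along the tool's x, y, z in m; "spin": the turn about the tool's z in degrees. A call has 1 to 8 rows; each row is the pose to reach, as a shift and turn from the pose commanded when the call began, along the tool's axes at that moment; what a row does not reach only later rows make up. A row lasts 1/12 s, in which the tool goes at most 41.7 mm and 7.16 degrees, less where a joint would pass 70% of its speed; a pose out of reach is approached as far as the arm can. A call with a gripper value outside its range is refused whole. The fingers move at their own pace and stop on an object; "force" is the grip in N (left out, the last holds). Time passes only in rows, so rows that repeat a pose let the fingers close. It gives the time, the measured TCP pose, the force and the opening at its end, in the units of the state.
- get_state(): the state, without advancing time (a new reading comes with each control period).
- imaging.get_image(name): name is "side" or "top"; returns the picture (400x640x3 uint8, blue, green, red); there is no depth.
- imaging.camera_params(name): a dict with "intrinsics" (3x3 intrinsics, pixels), "camera_from_world" (4x4, takes a point from world to camera coordinates). Camera axes: x right, y down, z forward; pixel columns grow to the right and rows downward; lengths in m; the calibration is good to about 2 mm. A picture is of the moment at which its call begins. camera_params takes no time and is no camera call.
- workorder.close_job(): hands the job in, once; it reports no verdict.
The state is a dict: "time": time; "joint_positions": joint angles; "qd": joint speeds; "joint_torque": joint torques, N m; "position": TCP position; "tool_rot": TCP orientation; "ft_force": force on the tool from outside, world axes, zero at the start; "torque": the same for the moment, N m; "grip_width": opening from 0.0 (shut) to 1.0 (fully open).
Only numpy, scipy, OpenCV 4.12 (cv2) and the standard library are available. Lean on these libraries where they do the work, as an engineer would, in place of code of your own. Each camera call takes 0.05 s, during which the arm holds its last target. There are 200 camera calls.

## Task

The cardboard tube on the black marking turntable is to be marked next at the red angle: with a fingertip, gently push the turntable round by its green post until the white index line lines up with the scale line at the red stud. Nothing is gripped or lifted: the tube stays standing on its seat and the other things on the bench stay where they are. Finish with the dial at rest and the hand clear of everything.

Things in the scene. Friction and masses are not known exactly. Their poses are not given: they have to be found in the camera images.
- dial: the flat black turntable dial, which turns about a vertical axis on its base; origin on the axis at the centre of its underside, x axis along the index line, z up. Its stops are 2.4 rad to either side of its zero. It starts within 0.3 rad of its zero and must turn by 0.5 to 2.0 rad either way. A stiff friction bearing (about 0.2 N m: some 3 N of push on the post) keeps the dial wherever it is left; no spring.
- dial_center (a point): centre of the dial's top face, on its axis. The dial is a flat black disc of 184 mm diameter, 18 mm thick, its top 44 mm above the table. It turns on a round white fixed base of 260 mm diameter, top 22 mm above the table, which carries the black scale lines (5 degrees apart) just outside the dial's rim
- index_ray (a point): point fixed to the dial, 112 mm from the axis along the white index line (6 mm wide, painted radially on the dial's top from near the tube to the rim and down the rim); it lies over the ring of studs, level with the dial's top
- finger_post (a point): green upright round post that is part of the dial, 16 mm diameter, 35 mm tall (top 79 mm above the table), 74 mm from the axis, diametrically opposite the index line; this point is the centre of its foot on the dial's top face
- stud_red: red stud, 16 mm diameter, 10 mm tall, fixed on the base 112 mm from the dial's axis at the outer end of a bold scale line: the target. Origin at its foot, 22 mm above the table
- stud_blue: blue stud of the same size on another scale line, not wanted now
- stud_yellow: yellow stud of the same size on another scale line, not wanted now
- stud_grey: grey stud of the same size on another scale line, not wanted now (the four studs stand 50 and 95 degrees to either side of the dial's zero, in any order)
- tube_mid (a point): centre, half-way up, of the loose cardboard tube (50 mm diameter, 55 mm tall, top 99 mm above the table) standing over a 12 mm tall stub in the middle of the dial; it turns with the dial
- tape: blue roll of tape, 84 mm diameter, 25 mm tall, lying close beside the turntable; bystander, leave alone. Origin at the centre of its underside
- cup: clear plastic cup, 64 mm diameter, 75 mm tall, close beside the turntable; bystander, leave alone. Origin at the centre of its underside
- bottle: white and blue bottle, 66 mm diameter, 190 mm tall, loose on the table; bystander, leave alone. Origin at the centre of its underside
- spare_tube: cardboard tube, 64 mm diameter, 100 mm tall, loose on the table; bystander, leave alone. Origin at the centre of its underside
- pen_pot: red pot with pens, 76 mm diameter, 140 mm tall, loose on the table; bystander, leave alone. Origin at the centre of its underside
- screwdriver: screwdriver lying along its x axis, loose on the table; bystander, leave alone. Origin on its underside
- housing: cream plastic housing, 70 x 130 x 35 mm, loose on the table; bystander, leave alone. Origin at the centre of its underside
Mind the look-alikes: they are no part of the job. What is shaped like the part that bears tube_mid but pink is not meant.

How it is judged:
On the way:
1. the fingers push the dial or its post (contact force between the fingers and dial above 0.5 N), for 0.1 s.
At the end, for the whole second after the job is handed in: the index line points at the red stud within 4.5 mm at the stud (2.3 degrees), the dial is at rest, the tube stands on its seat (within 6 mm of the axis, upright), and every bystander is within 15 mm of where it stood (horizontal distance between index_ray and stud_red below 0.0045 m and angular speed of dial below 0.02 rad/s and horizontal distance between tube_mid and dial_center below 0.006 m and angle between tube_mid's own z axis and vertical below 0.1 rad and height (world z) of tube_mid below 0.078 m and distance of each of tape, cup, bottle, spare_tube, pen_pot, screwdriver, housing from where it was at the start of the episode below 0.015 m); the robot touches nothing.
It fails at once if the dial or its post is gripped or pushed with more than 25 N (contact force between the fingers and dial above 25 N).
It fails at once if the tube is lifted, carried or tipped (height (world z) of tube_mid above 0.08 m or angle between tube_mid's own z axis and vertical above 0.2 rad or horizontal distance between tube_mid and dial_center above 0.015 m).
It fails at once if a bystander is moved by more than 15 mm (distance of any of tape, cup, bottle, spare_tube, pen_pot, screwdriver, housing from where it was at the start of the episode above 0.015 m).
It also fails if it takes over 42 s, if anything falls off the work surface, if the arm or the gripper's body presses on something with over 40 N, if the wrist force passes 120 N, or if a joint passes its speed limit or range.

## Working session

There is one attempt and no reset: what is moved stays moved. The work goes in short steps, Python scripts to look and compute and a tool call to move; the robot and the scene stay as the last step left them, time stands still between calls to the robot, and variables do not carry over. Pictures are saved under pics/ and viewed, on a budget of 10 in all, crops included, one or two more only if the job needs it, and the job is handed in when it is done.

Besides the shell and the picture viewer there is one more tool, called after ">>>" by a JSON object that holds its "op" and its "data", one argument or row to a line. step_arm: Moves the arm, as the interface text tells. Its arguments: {"type":"object","properties":{"increments":{"type":"array"},"force":{"type":"number"}},"required":["increments"]}

```bash
mkdir -p pics; cat > h.py <<'E'
import numpy as np,cv2
from bench import get_state, imaging, workorder, ctrl
def shot(n,f):
    im=imaging.get_image(n); cv2.imwrite('pics/'+f,im); return im
def cam(n):
    p=imaging.camera_params(n); return np.array(p["intrinsics"]),np.array(p["camera_from_world"])
def proj(n,X):
    K,T=cam(n); c=T[:3,:3]@np.array(X)+T[:3,3]; u=K@c; return u[:2]/u[2]
def ray(n,uv,z):
    K,T=cam(n); R=T[:3,:3]; o=-R.T@T[:3,3]; d=R.T@np.linalg.solve(K,[uv[0],uv[1],1]); return o+d*(z-o[2])/d[2]
E
python3 - <<'E'
from h import *
a=shot('top','t0.png');b=shot('side','s0.png')
s=get_state();print(s,ctrl.hold_point_z)
for n in('top','side'):K,T=cam(n);print(n,K,-T[:3,:3].T@T[:3,3])
E
```

```text
{'time': 0.1, 'joint_positions': array([-1.14786675,  0.32173862, -0.07008229,  1.45159292,  0.02262853,
        1.37078242, -0.05689849]), 'qd': array([-4.12902618e-04, -1.67377165e-03,  6.50434337e-05, -3.09221756e-03,
        2.44587985e-04,  2.84894741e-05, -1.46604549e-03]), 'joint_torque': array([-1.03146423e-03, -4.92572951e+01, -4.06069402e-01, -3.13393199e+01,
       -6.40907488e-02,  3.95360647e-02,  6.62878324e-05]), 'position': array([0.25835659, 0.59623955, 0.40375722]), 'tool_rot': array([-6.37626208e-01, -3.07596838e+00,  2.70053526e-03]), 'ft_force': array([-0.47779201,  0.25939044, -0.1816736 ]), 'torque': array([-0.01274625,  0.00415855,  0.00022875]), 'grip_width': 1.0007030695785808} 0.1635
top [[447.85773699   0.         312.66017104]
 [  0.         447.85773699 195.40252672]
 [  0.           0.           1.        ]] [0.32843154 0.01547712 1.47708698]
side [[518.69380956   0.         325.97072083]
 [  0.         518.69380956 199.75205863]
 [  0.           0.           1.        ]] [ 0.40812153 -0.83774803  1.04869641]
```

View pics/t0.png

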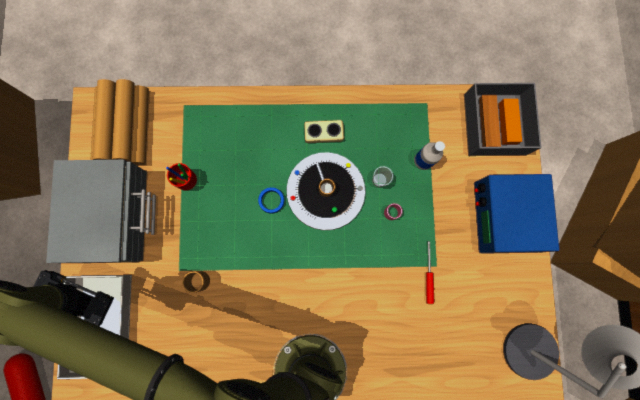

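View pics/s0.png

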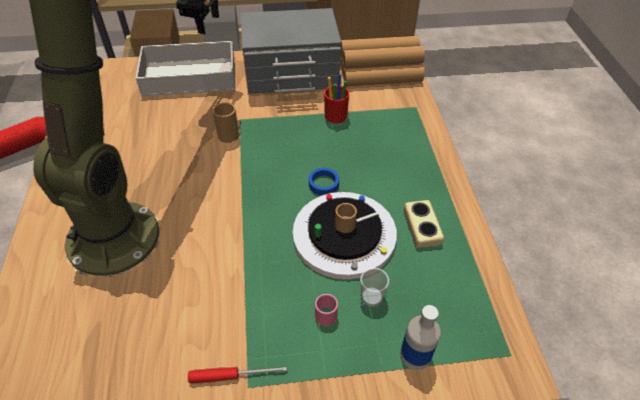

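The top view shows the dial at about (326,188), the index line's outer end near (319,165), the post (green) at (335,209) and the red stud at (292,198). The blue, yellow and grey studs are at (297,173), (348,165) and (360,188). The brown tube on the dial is the one meant. The pink look-alike at (394,211) and the tube at (196,281) are off the dial.

```bash
cat >> h.py <<'E'
def blob(im,box,f,up=1):
    u0,v0,u1,v1=box; c=im[v0:v1,u0:u1]; h=cv2.cvtColor(c,cv2.COLOR_BGR2HSV).astype(int); m=f(h[...,0],h[...,1],h[...,2])
    ys,xs=np.nonzero(m); w=h[...,1][m].astype(float)
    return np.array([np.average(xs,weights=w)+u0,np.average(ys,weights=w)+v0]),len(xs)
E
python3 - <<'E'
from h import *
a=cv2.imread('pics/t0.png');b=cv2.imread('pics/s0.png')
red=lambda h,s,v:((h<8)|(h>172))&(s>120)
blu=lambda h,s,v:(h>100)&(h<130)&(s>100)
yel=lambda h,s,v:(h>20)&(h<35)&(s>120)
grn=lambda h,s,v:(h>45)&(h<85)&(s>120)&(v>60)
P={}
for nm,f,z,bt,bs in [('red',red,.03,(285,190,300,206),(322,190,336,202)),('blue',blu,.03,(290,166,304,180),(357,193,367,203)),('yel',yel,.03,(341,158,356,172),(376,244,392,258)),('post',grn,.07,(327,201,343,217),(311,220,325,240))]:
    for n,im,bx in(('top',a,bt),('side',b,bs)):
        try:
            p,k=blob(im,bx,f); X=ray(n,p,z if nm!='post' or n=='top' else .062);P[nm,n]=X;print(nm,n,p.round(1),k,X.round(4))
        except Exception as e: print(nm,n,e)
# base white
for n,im,c in(('top',a,(326,190)),('side',b,(345,235))):
    h=cv2.cvtColor(im,cv2.COLOR_BGR2HSV); m=((h[...,1]<40)&(h[...,2]>150)).astype(np.uint8)
    k,l,st,_=cv2.connectedComponentsWithStats(m); 
    i=1+np.argmax([st[j,4] if abs(st[j,0]+st[j,2]/2-c[0])<15 and abs(st[j,1]+st[j,3]/2-c[1])<15 else 0 for j in range(1,k)])
    ct=max(cv2.findContours((l==i).astype(np.uint8),cv2.RETR_EXTERNAL,cv2.CHAIN_APPROX_NONE)[0],key=len)[:,0]
    ct=cv2.convexHull(ct)[:,0]
    W=np.array([ray(n,p,.022)[:2] for p in ct]); A=np.c_[2*W,np.ones(len(W))]; s=np.linalg.lstsq(A,(W**2).sum(1),rcond=None)[0]; print(n,'base',s[:2],'r',np.sqrt(s[2]+s[:2]@s[:2]),len(W))
cv2.imwrite('pics/c0.png',np.hstack([cv2.resize(a[145:235,280:370],(390,390),interpolation=2),cv2.resize(b[185:285,285:405],(400,333),interpolation=2)[:390] if 0 else cv2.resize(b[180:285,290:395],(390,390),interpolation=2)]))
E
```

```text
red top [292.6 197.5] 17 [0.5493 0.0464 0.03  ]
red side [328.8 196.6] 25 [0.5492 0.0503 0.03  ]
blue top [296.5 172.1] 16 [0.6339 0.0327 0.03  ]
blue side [361.6 198.1] 23 [0.6339 0.0354 0.03  ]
yel top [347.9 164.6] 16 [ 0.6571 -0.1377  0.03  ]
yel side [383.  250.3] 27 [ 0.6562 -0.1354  0.03  ]
post top [334.  209.1] 23 [ 0.5044 -0.0849  0.07  ]
post side [317.4 229. ] 68 [ 0.5037 -0.0776  0.062 ]
top base [ 0.57349857 -0.06182663] r 0.12886286532451957 41
side base [ 0.58270161 -0.07808194] r 0.14083365384226737 36
```

View pics/c0.png

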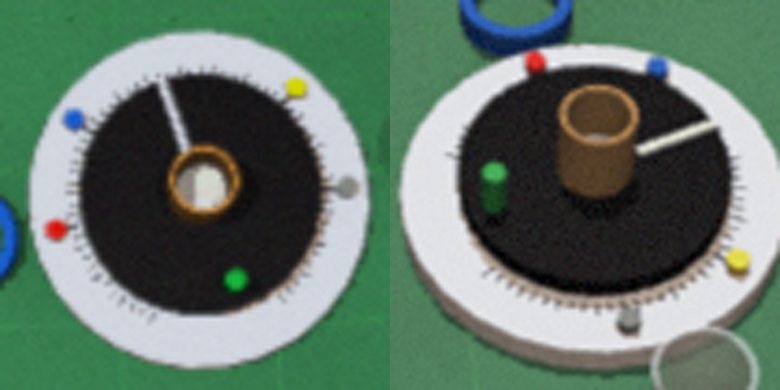

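The crop confirms it: red stud, post and index line are as named. The dial has to turn about +84° (CCW from above), with the fingertip pushing from the post's near-left side. I'm moving in with the fingers shut.

>>> {"op": "step_arm", "data": {
  "increments": [
    {"tx":-0.028,"ty":-0.03,"spin":6,"claw":0},
    {"tx":-0.056,"ty":-0.06,"spin":12,"claw":0},
    {"tx":-0.084,"ty":-0.09,"spin":18,"claw":0},
    {"tx":-0.112,"ty":-0.12,"spin":25,"claw":0},
    {"tx":-0.14,"ty":-0.15,"spin":32,"claw":0},
    {"tx":-0.168,"ty":-0.18,"spin":39,"claw":0},
    {"tx":-0.196,"ty":-0.21,"spin":46,"claw":0},
    {"tx":-0.22,"ty":-0.24,"spin":53,"claw":0}
  ],
  "force": 10
}}

```text
invalid input at $.increments[0]: expected keys claw, tx, ty, tz, spin
```

```bash
cat >> h.py <<'E'
from scipy.spatial.transform import Rotation as Ro
C=np.array([.5735,-.0618])
def goto(x,y,z,yaz):
    s=get_state();R=Ro.from_rotvec(s['tool_rot']).as_matrix();d=R.T@(np.array([x,y,z])-s['position'])
    az=np.degrees(np.arctan2(R[1,1],R[0,1]));print('t',s['time'],'pos',s['position'].round(4),'az',az.round(1),'-> txyz',d.round(4),'spin',round((az-yaz+180)%360-180,1),'F',s['ft_force'].round(2),'w',round(s['grip_width'],3))
E
python3 -c "
from h import *
goto(.490,-.042,.30,-72)"
```

```text
t 0.1 pos [0.2584 0.5962 0.4038] az 66.6 -> txyz [-0.4662 -0.4934  0.1047] spin 138.6 F [-0.48  0.26 -0.18] w 1.001
```

>>> {"op": "step_arm", "data": {
  "increments": [
    {"tx":-0.028,"ty":-0.03,"tz":0,"spin":6,"claw":0},
    {"tx":-0.056,"ty":-0.06,"tz":0,"spin":12,"claw":0},
    {"tx":-0.084,"ty":-0.09,"tz":0,"spin":18,"claw":0},
    {"tx":-0.112,"ty":-0.12,"tz":0,"spin":25,"claw":0},
    {"tx":-0.14,"ty":-0.15,"tz":0,"spin":32,"claw":0},
    {"tx":-0.168,"ty":-0.18,"tz":0,"spin":39,"claw":0},
    {"tx":-0.196,"ty":-0.21,"tz":0,"spin":46,"claw":0},
    {"tx":-0.22,"ty":-0.24,"tz":0,"spin":53,"claw":0}
  ],
  "force": 10
}}

```text
time: 0.77
position: [0.3655, 0.2862, 0.4045]
tool_rot: [1.952, 2.462, -0.0]
ft_force: [1.4, 0.0, -0.3]
grip_width: 0.48
```

```bash
python3 -c "
from h import *
goto(.490,-.042,.34,-72)"
```

```text
t 0.7667 pos [0.3655 0.2862 0.4045] az 13.2 -> txyz [-0.3479  0.0464  0.0646] spin 85.2 F [ 1.44  0.   -0.29] w 0.48
```

>>> {"op": "step_arm", "data": {
  "increments": [
    {"tx":-0.038,"ty":0.005,"tz":0,"spin":7,"claw":0},
    {"tx":-0.076,"ty":0.01,"tz":0,"spin":14,"claw":0},
    {"tx":-0.114,"ty":0.015,"tz":0,"spin":21,"claw":0},
    {"tx":-0.152,"ty":0.02,"tz":0,"spin":28,"claw":0},
    {"tx":-0.19,"ty":0.025,"tz":0,"spin":35,"claw":0},
    {"tx":-0.228,"ty":0.03,"tz":0,"spin":42,"claw":0},
    {"tx":-0.266,"ty":0.035,"tz":0,"spin":49,"claw":0},
    {"tx":-0.3,"ty":0.04,"tz":0,"spin":56,"claw":0}
  ]
}}

```text
time: 1.43
position: [0.4743, 0.0039, 0.4047]
tool_rot: [-2.879, -1.257, -0.0]
ft_force: [-0.1, 0.1, 0.8]
grip_width: 0.009
```

```bash
python3 -c "
from h import *
goto(.490,-.042,.30,-72)"
```

```text
t 1.4333 pos [0.4743 0.0039 0.4047] az -42.8 -> txyz [-0.023   0.0427  0.1047] spin 29.2 F [-0.12  0.08  0.76] w 0.009
```

>>> {"op": "step_arm", "data": {
  "increments": [
    {"tx":-0.012,"ty":0.022,"tz":0.01,"spin":7,"claw":0},
    {"tx":-0.023,"ty":0.043,"tz":0.03,"spin":14,"claw":0},
    {"tx":-0.023,"ty":0.043,"tz":0.05,"spin":21,"claw":0},
    {"tx":-0.023,"ty":0.043,"tz":0.075,"spin":28,"claw":0},
    {"tx":-0.023,"ty":0.043,"tz":0.1,"spin":29,"claw":0},
    {"tx":-0.023,"ty":0.043,"tz":0.12,"spin":29,"claw":0},
    {"tx":-0.023,"ty":0.043,"tz":0.125,"spin":29,"claw":0},
    {"tx":-0.023,"ty":0.043,"tz":0.125,"spin":29,"claw":0}
  ]
}}

```text
time: 2.1
position: [0.4896, -0.0394, 0.2782]
tool_rot: [3.1, 0.507, -0.006]
ft_force: [0.2, -0.7, 0.1]
grip_width: 0.002
```

```bash
python3 -c "
from h import *
goto(.490,-.042,.240,-72)
a=shot('top','t1.png');b=shot('side','s1.png')
cv2.imwrite('pics/c1.png',np.hstack([cv2.resize(a[135:245,270:380],(390,390),interpolation=2),cv2.resize(b[130:290,260:420],(390,390),interpolation=2)]))"
```

```text
t 2.1 pos [ 0.4896 -0.0394  0.2782] az -71.4 -> txyz [-0.0003  0.0026  0.0382] spin 0.6 F [ 0.15 -0.72  0.06] w 0.002
```

View pics/c1.png

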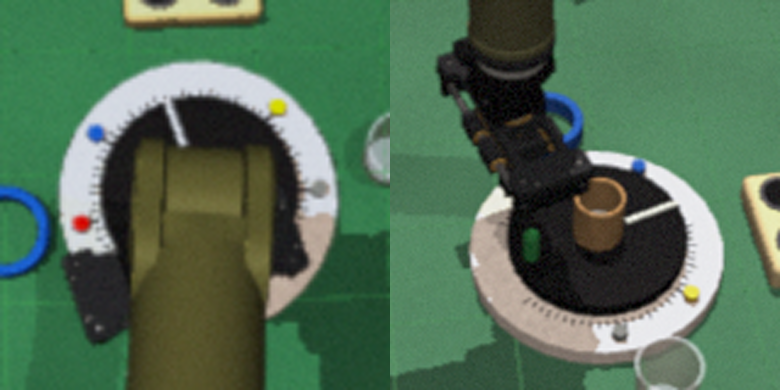

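Side view: post clear of the hand, with the tips to its left over the dial and the tube untouched. Now lowering the tip to 58 mm and closing up on the post.

>>> {"op": "step_arm", "data": {
  "increments": [
    {"tx":0,"ty":0.002,"tz":0.015,"spin":0.6,"claw":0},
    {"tx":0,"ty":0.002,"tz":0.03,"spin":0.6,"claw":0},
    {"tx":0,"ty":0.002,"tz":0.038,"spin":0.6,"claw":0},
    {"tx":0,"ty":0.002,"tz":0.038,"spin":0.6,"claw":0},
    {"tx":0,"ty":0.007,"tz":0.038,"spin":0.6,"claw":0},
    {"tx":0,"ty":0.012,"tz":0.038,"spin":0.6,"claw":0},
    {"tx":0,"ty":0.016,"tz":0.038,"spin":0.6,"claw":0},
    {"tx":0,"ty":0.019,"tz":0.038,"spin":0.6,"claw":0}
  ]
}}

```text
time: 2.87
position: [0.4971, -0.0584, 0.2427]
tool_rot: [3.103, 0.49, 0.003]
ft_force: [0.5, -1.0, -0.5]
grip_width: 0.003
```

```bash
cat >> h.py <<'E'
def arc(ds,r=.074,z=.240):
    # rows rotating the hand about C by ds deg (ccw), keeping y tangent and post at tool x offset r from axis
    s=get_state();p=s['position'];R=Ro.from_rotvec(s['tool_rot']).as_matrix();az=np.degrees(np.arctan2(R[1,1],R[0,1]))
    L=R[:2,:2].T@(p[:2]-C); print('t',s['time'],'p',p.round(4),'az',az.round(1),'C->hand in tool xy',L.round(4),'F',s['ft_force'].round(2), 'tz',round(p[2]-z,4))
    t=L[1]; t0=np.radians(az)
    for d in ds:
        a=t0+np.radians(d); y=np.array([np.cos(a),np.sin(a)]); x=np.array([-y[1],y[0]])
        # radial outward = y rotated -90 => -x... ; tool x=(−sin,cos)
        q=C+(-r if L[0]<0 else r)*x+t*y
        print(d,(R[:2,:2].T@(q-p[:2])).round(4),'spin',-d)
E
python3 -c "
from h import *
arc([3,6,9,12,15,18,21,24])"
```

```text
t 2.8667 p [ 0.4971 -0.0584  0.2427] az -72.1 C->hand in tool xy [-0.0716 -0.0268] F [ 0.48 -1.01 -0.45] tz 0.0027
3 [-0.0037  0.0039] spin -3
6 [-0.0048  0.0079] spin -6
9 [-0.0056  0.0119] spin -9
12 [-0.0063  0.016 ] spin -12
15 [-0.0068  0.0201] spin -15
18 [-0.007   0.0242] spin -18
21 [-0.007   0.0283] spin -21
24 [-0.0069  0.0324] spin -24
```

>>> {"op": "step_arm", "data": {
  "increments": [
    {"tx":-0.001,"ty":0.003,"tz":0,"spin":-3,"claw":0},
    {"tx":-0.002,"ty":0.007,"tz":0,"spin":-6,"claw":0},
    {"tx":-0.003,"ty":0.011,"tz":0,"spin":-9,"claw":0},
    {"tx":-0.004,"ty":0.015,"tz":0,"spin":-12,"claw":0},
    {"tx":-0.005,"ty":0.019,"tz":0,"spin":-15,"claw":0},
    {"tx":-0.006,"ty":0.023,"tz":0,"spin":-18,"claw":0},
    {"tx":-0.006,"ty":0.027,"tz":0,"spin":-21,"claw":0},
    {"tx":-0.006,"ty":0.031,"tz":0,"spin":-24,"claw":0}
  ]
}}

```text
time: 3.53
position: [0.5005, -0.0881, 0.2421]
tool_rot: [-2.929, -1.129, -0.001]
ft_force: [-0.4, 4.2, 1.4]
grip_width: 0.006
```

```bash
python3 -c "
from h import *
arc([3,6,9,12,15,18,21,24])"
```

```text
t 3.5333 p [ 0.5005 -0.0881  0.2421] az -47.8 C->hand in tool xy [-0.0717 -0.0295] F [-0.38  4.23  1.42] tz 0.0021
3 [-0.0037  0.0039] spin -3
6 [-0.0049  0.0079] spin -6
9 [-0.006   0.0119] spin -9
12 [-0.0068  0.016 ] spin -12
15 [-0.0074  0.0202] spin -15
18 [-0.0078  0.0243] spin -18
21 [-0.0079  0.0285] spin -21
24 [-0.0079  0.0327] spin -24
```

>>> {"op": "step_arm", "data": {
  "increments": [
    {"tx":-0.001,"ty":0.004,"tz":0,"spin":-3,"claw":0},
    {"tx":-0.003,"ty":0.008,"tz":0,"spin":-6,"claw":0},
    {"tx":-0.004,"ty":0.012,"tz":0,"spin":-9,"claw":0},
    {"tx":-0.005,"ty":0.016,"tz":0,"spin":-12,"claw":0},
    {"tx":-0.006,"ty":0.02,"tz":0,"spin":-15,"claw":0},
    {"tx":-0.007,"ty":0.024,"tz":0,"spin":-18,"claw":0},
    {"tx":-0.007,"ty":0.028,"tz":0,"spin":-21,"claw":0},
    {"tx":-0.007,"ty":0.032,"tz":0,"spin":-24,"claw":0}
  ]
}}

```text
time: 4.2
position: [0.5163, -0.1168, 0.2418]
tool_rot: [-2.63, -1.713, 0.001]
ft_force: [-2.4, 2.8, 1.4]
grip_width: 0.005
```

```bash
python3 -c "
from h import *
arc([3,6,9,12,15,18,21,24])
a=shot('top','t2.png');b=shot('side','s2.png')
cv2.imwrite('pics/c2.png',np.hstack([cv2.resize(a[135:245,270:380],(390,390),interpolation=2),cv2.resize(b[130:290,260:420],(390,390),interpolation=2)]))"
```

```text
t 4.2 p [ 0.5163 -0.1168  0.2418] az -23.9 C->hand in tool xy [-0.0734 -0.0301] F [-2.39  2.76  1.43] tz 0.0018
3 [-0.0021  0.0039] spin -3
6 [-0.0033  0.0079] spin -6
9 [-0.0044  0.0119] spin -9
12 [-0.0052  0.016 ] spin -12
15 [-0.0059  0.0202] spin -15
18 [-0.0063  0.0243] spin -18
21 [-0.0065  0.0285] spin -21
24 [-0.0064  0.0327] spin -24
```

View pics/c2.png

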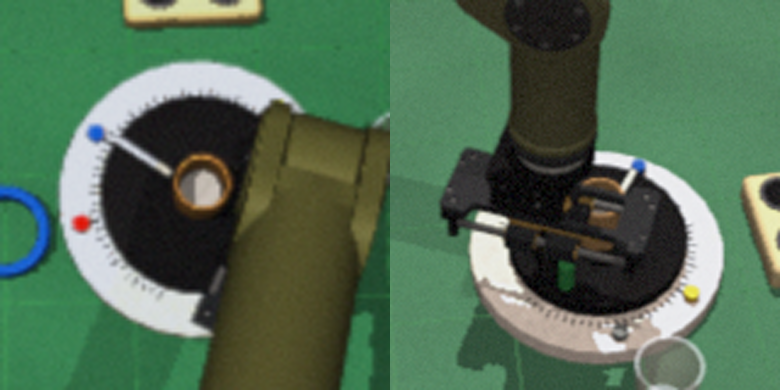

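The top view shows the index line now ends near (107,137) in the crop, close to the blue stud. It needs roughly 43° more, and the tube is still seated. I'll measure the index numerically.

```bash
cat >> h.py <<'E'
def index(im,n='top',guess=None):
    K,T=cam(n); g=cv2.cvtColor(im,cv2.COLOR_BGR2GRAY)
    # polar sampling of dial top: mean brightness over r per angle
    th=np.radians(np.arange(-180,180,.25)); rr=np.arange(.045,.088,.001)
    P=np.array([[[C[0]+r*np.cos(t),C[1]+r*np.sin(t),.044] for r in rr] for t in th])
    c=P@T[:3,:3].T+T[:3,3]; u=c@K.T; u=(u[...,:2]/u[...,2:]).astype(np.float32)
    v=cv2.remap(g,u[...,0],u[...,1],cv2.INTER_LINEAR).mean(1)
    if guess is not None: v=np.where(abs(np.degrees(th)-guess)<25,v,0)
    k=v.argmax(); w=slice(max(k-24,0),k+25); x=np.clip(v[w]-v[w].min()-.3*np.ptp(v[w]),0,None); return np.degrees((th[w]*x).sum()/x.sum()),v[k]
E
python3 -c "
from h import *
for n in 'ts':
  for k,g in ((0,18),(2,58)): print(n,k,index(cv2.imread('pics/%s%d.png'%(n,k)),{'t':'top','s':'side'}[n],g))
for n in ('top','side'):
  for nm,X in (('red',(.5493,.0464)),):print(np.degrees(np.arctan2(X[1]-C[1],X[0]-C[0])))
# stud angle fit of zero
"
```

```text
t 0 (np.float64(17.638962398092243), np.float64(181.2093023255814))
t 2 (np.float64(55.174918843333046), np.float64(186.62790697674419))
s 0 (np.float64(21.772539559014266), np.float64(205.58139534883722))
s 2 (np.float64(57.94457599279634), np.float64(147.62790697674419))
102.60727967272365
102.60727967272365
```

>>> {"op": "step_arm", "data": {
  "increments": [
    {"tx":0,"ty":0.004,"tz":0,"spin":-3,"claw":0},
    {"tx":-0.002,"ty":0.008,"tz":0,"spin":-6,"claw":0},
    {"tx":-0.004,"ty":0.012,"tz":0,"spin":-9,"claw":0},
    {"tx":-0.005,"ty":0.016,"tz":0,"spin":-12,"claw":0},
    {"tx":-0.006,"ty":0.02,"tz":0,"spin":-15,"claw":0},
    {"tx":-0.006,"ty":0.024,"tz":0,"spin":-18,"claw":0},
    {"tx":-0.006,"ty":0.028,"tz":0,"spin":-21,"claw":0},
    {"tx":-0.006,"ty":0.032,"tz":0,"spin":-24,"claw":0}
  ]
}}

```text
time: 4.97
position: [0.5426, -0.1359, 0.2415]
tool_rot: [-2.219, -2.22, 0.002]
ft_force: [-3.0, 2.3, 0.4]
grip_width: 0.004
```

```bash
python3 -c "
from h import *
arc([3,6,9,12,15,17])
print(get_state()['joint_positions'].round(2))
a=shot('top','t3.png');print(index(a,'top',78))"
```

```text
t 4.9667 p [ 0.5426 -0.1359  0.2415] az 0.0 C->hand in tool xy [-0.0741 -0.0309] F [-3.05  2.27  0.35] tz 0.0015
3 [-0.0014  0.0039] spin -3
6 [-0.0028  0.0079] spin -6
9 [-0.0039  0.012 ] spin -9
12 [-0.0047  0.0161] spin -12
15 [-0.0054  0.0202] spin -15
17 [-0.0057  0.023 ] spin -17
[-0.2   0.29  0.45  1.88 -0.14  1.02  0.32]
(np.float64(77.85968122635893), np.float64(192.74418604651163))
```

>>> {"op": "step_arm", "data": {
  "increments": [
    {"tx":0,"ty":0.004,"tz":0,"spin":-3,"claw":0},
    {"tx":-0.002,"ty":0.008,"tz":0,"spin":-6,"claw":0},
    {"tx":-0.004,"ty":0.012,"tz":0,"spin":-9,"claw":0},
    {"tx":-0.005,"ty":0.016,"tz":0,"spin":-12,"claw":0},
    {"tx":-0.0055,"ty":0.02,"tz":0,"spin":-15,"claw":0},
    {"tx":-0.006,"ty":0.024,"tz":0,"spin":-18,"claw":0},
    {"tx":-0.006,"ty":0.027,"tz":0,"spin":-20,"claw":0},
    {"tx":-0.006,"ty":0.027,"tz":0,"spin":-20,"claw":0}
  ]
}}

```text
time: 5.68
position: [0.5701, -0.1421, 0.2415]
tool_rot: [-1.804, -2.571, 0.002]
ft_force: [-1.7, 0.1, -0.6]
grip_width: 0.013
```

```bash
python3 -c "
from h import *
arc([1,2,3,4,5])
a=shot('top','t4.png');print(index(a,'top',97))
cv2.imwrite('pics/c4.png',cv2.resize(a[145:235,280:370],(580,580),interpolation=2))"
```

```text
t 5.6833 p [ 0.5701 -0.1421  0.2415] az 19.9 C->hand in tool xy [-0.0744 -0.0306] F [-1.75  0.15 -0.63] tz 0.0015
1 [-0.0001  0.0013] spin -1
2 [-0.0006  0.0026] spin -2
3 [-0.0011  0.0039] spin -3
4 [-0.0016  0.0052] spin -4
5 [-0.002   0.0066] spin -5
(np.float64(98.06817179314612), np.float64(192.25581395348837))
```

View pics/c4.png

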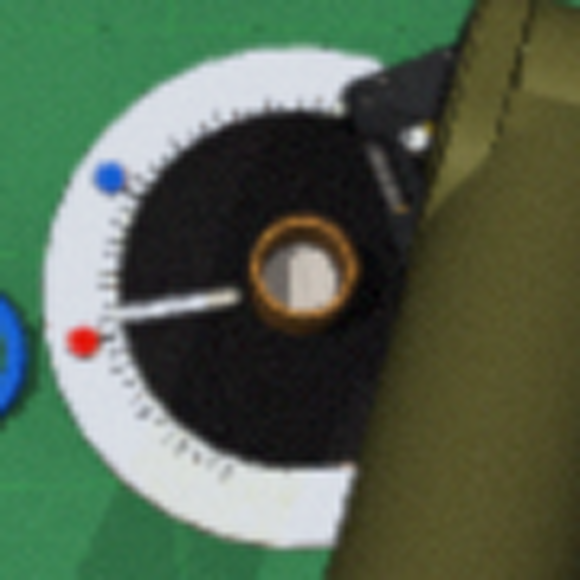

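The index line tip is at (120,313) and the red stud at (83,341) in the crop: about 4–5° short. Nudging 3.5° on.

>>> {"op": "step_arm", "data": {
  "increments": [
    {"tx":0,"ty":0.0012,"tz":0,"spin":-1,"claw":0},
    {"tx":-0.0005,"ty":0.0024,"tz":0,"spin":-2,"claw":0},
    {"tx":-0.001,"ty":0.0036,"tz":0,"spin":-3,"claw":0},
    {"tx":-0.0013,"ty":0.0045,"tz":0,"spin":-3.5,"claw":0},
    {"tx":-0.0013,"ty":0.0045,"tz":0,"spin":-3.5,"claw":0}
  ]
}}

```text
time: 6.15
position: [0.575, -0.142, 0.2417]
tool_rot: [1.723, 2.626, -0.001]
ft_force: [-2.8, -2.2, -1.2]
grip_width: 0.005
```

```bash
python3 -c "
from h import *
arc([1,2])
red=lambda h,s,v:((h<8)|(h>172))&(s>120)
blu=lambda h,s,v:(h>100)&(h<130)&(s>100)
A=[];ims=[]
for i in range(4):
  a=imaging.get_image('top');ims.append(a.astype(float))
a=np.mean(ims,0).round().astype(np.uint8);cv2.imwrite('pics/t5.png',a)
print(index(a,'top',101))
for z in(.026,.030,.032):
 for f,bx in((red,(285,190,300,206)),(blu,(290,166,304,180))):
  p,k=blob(a,bx,f);X=ray('top',p,z);d=X[:2]-C;print(z,p.round(2),k,np.degrees(np.arctan2(d[1],d[0])).round(2),np.hypot(*d).round(4))
# line centroids: fit line to index in world, independent of C
g=cv2.cvtColor(a,cv2.COLOR_BGR2GRAY).astype(float)
x0=300;pts=[]
for u in range(301,316):
  col=g[188:205,u];w=np.clip(col-90,0,None);pts.append([u,188+(w*np.arange(17)).sum()/w.sum()])
W=np.array([ray('top',p,.044)[:2] for p in pts]);m=W.mean(0);d=np.linalg.svd(W-m)[2][0];d*=np.sign(d[1])
print('line dir',np.degrees(np.arctan2(d[1],d[0])),'offset of C',(C-m)@[-d[1],d[0]]);
for z in (.027,.03):
  X=ray('top',blob(a,(285,190,300,206),red)[0],z)[:2];print('stud offset from line mm',1e3*(X-m)@np.array([-d[1],d[0]]))
cv2.imwrite('pics/c5.png',cv2.resize(a[170:220,280:340],(720,600),interpolation=2))"
```

```text
t 6.15 p [ 0.575  -0.142   0.2417] az 23.5 C->hand in tool xy [-0.0741 -0.0305] F [-2.77 -2.16 -1.24] tz 0.0017
1 [-0.0004  0.0013] spin -1
2 [-0.0009  0.0026] spin -2
(np.float64(101.75549982116787), np.float64(192.41860465116278))
0.026 [292.53 197.51] 16 102.29 0.1112
0.026 [296.6  172.13] 17 57.12 0.1124
0.03 [292.53 197.51] 16 102.6 0.1112
0.03 [296.6  172.13] 17 57.47 0.1119
0.032 [292.53 197.51] 16 102.76 0.1113
0.032 [296.6  172.13] 17 57.64 0.1117
line dir 109.03042160597501 offset of C 0.00654413442011736
stud offset from line mm -6.361880571604768
stud offset from line mm -5.908012687712678
```

View pics/c5.png

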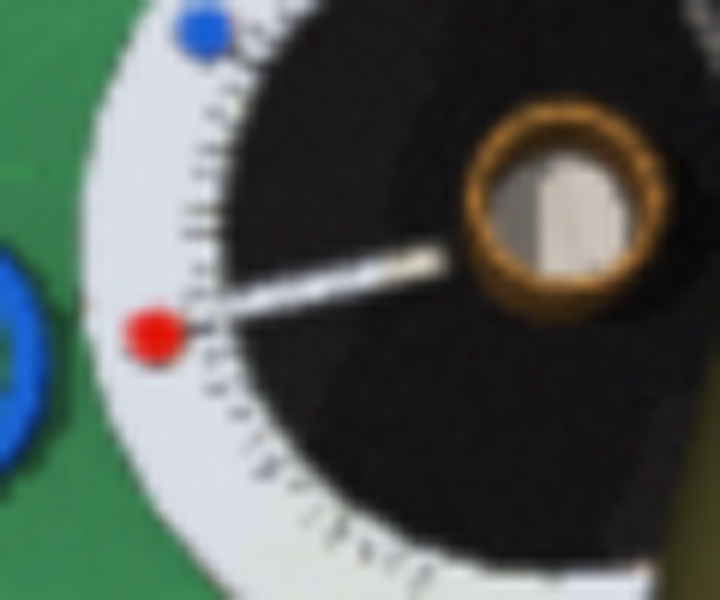

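The line end is at (235,305) and the red stud at (155,337) in the crop, so nearly aligned. My line fit picked up white base pixels, so I'm redoing it in a narrow band.

```bash
cat >> h.py <<'E'
def line(a,ends):
    g=cv2.cvtColor(a,cv2.COLOR_BGR2GRAY).astype(float);pts=[]
    (ua,va),(ub,vb)=ends
    for u in range(int(ua)+2,int(ub)):
        vc=va+(vb-va)*(u-ua)/(ub-ua); v=np.arange(round(vc)-3,round(vc)+4); w=np.clip(g[v,u]-60,0,None); pts.append([u,(w*v).sum()/w.sum()])
    W=np.array([ray('top',p,.044)[:2] for p in pts]);m=W.mean(0);d=np.linalg.svd(W-m)[2][0];d*=np.sign(d[1]);n=np.array([-d[1],d[0]])
    red=lambda h,s,v:((h<8)|(h>172))&(s>120)
    X=ray('top',blob(a,(285,190,300,206),red)[0],.03)[:2]
    print('dir',np.degrees(np.arctan2(d[1],d[0])).round(2),'C off mm',(1e3*(C-m)@n).round(2),'stud off mm',(1e3*(X-m)@n).round(2),'at 112mm via C:',np.degrees(np.arctan2(*(m-C)[::-1])).round(2))
E
python3 -c "
from h import *
a=cv2.imread('pics/t5.png')
line(a,((280+235/12,170+305/12),(280+440/12,170+260/12)))
t=np.radians(102.4)
for z in(.03,.044):print(proj('top',[C[0]+.112*np.cos(t),C[1]+.112*np.sin(t),z]))
print('tube top centre px',proj('top',[*C,.099]),'seen',280+565/12,170+200/12)
"
```

```text
dir 102.23 C off mm 0.58 stud off mm 1.32 at 112mm via C: 101.66
[292.27278456 197.45159001]
[292.17054603 196.79947168]
tube top centre px [326.67669378 186.07398015] seen 327.0833333333333 186.66666666666666
```

Two estimates agree: 1.3–1.5 mm (0.8°) short, inside tolerance. One 1 mm nudge, then back off and lift.

>>> {"op": "step_arm", "data": {
  "increments": [
    {"tx":0,"ty":0.001,"tz":0,"spin":-0.7,"claw":0},
    {"tx":0,"ty":0.001,"tz":0,"spin":-0.7,"claw":0},
    {"tx":0,"ty":-0.003,"tz":0,"spin":-0.7,"claw":0},
    {"tx":0,"ty":-0.01,"tz":0,"spin":-0.7,"claw":0},
    {"tx":0,"ty":-0.015,"tz":0,"spin":-0.7,"claw":0},
    {"tx":0,"ty":-0.015,"tz":-0.02,"spin":-0.7,"claw":0},
    {"tx":0,"ty":-0.015,"tz":-0.05,"spin":-0.7,"claw":0},
    {"tx":0,"ty":-0.015,"tz":-0.09,"spin":-0.7,"claw":0}
  ]
}}

```text
time: 7.02
position: [0.5599, -0.1467, 0.3304]
tool_rot: [-1.704, -2.633, 0.002]
ft_force: [1.1, 0.2, 0.2]
grip_width: 0.008
```

```bash
python3 -c "
from h import *
goto(.46,.12,.38,24)"
```

```text
t 7.0167 pos [ 0.5599 -0.1467  0.3304] az 24.2 -> txyz [ 0.2844  0.018  -0.0487] spin 0.2 F [1.05 0.18 0.19] w 0.008
```

```bash
python3 -c "
from h import *
goto(.40,-.26,.40,24)"
```

```text
t 7.0167 pos [ 0.5599 -0.1467  0.3304] az 24.2 -> txyz [-0.0376 -0.1925 -0.0691] spin 0.2 F [1.05 0.18 0.19] w 0.008
```

>>> {"op": "step_arm", "data": {
  "increments": [
    {"tx":0,"ty":0,"tz":-0.03,"spin":0,"claw":0},
    {"tx":-0.005,"ty":-0.025,"tz":-0.06,"spin":0,"claw":0},
    {"tx":-0.012,"ty":-0.06,"tz":-0.07,"spin":0,"claw":0},
    {"tx":-0.02,"ty":-0.1,"tz":-0.07,"spin":0,"claw":0},
    {"tx":-0.028,"ty":-0.14,"tz":-0.07,"spin":0,"claw":0},
    {"tx":-0.035,"ty":-0.175,"tz":-0.07,"spin":0,"claw":0},
    {"tx":-0.038,"ty":-0.19,"tz":-0.07,"spin":0,"claw":0},
    {"tx":-0.038,"ty":-0.19,"tz":-0.07,"spin":0,"claw":0}
  ]
}}

```text
time: 7.68
position: [0.4001, -0.2627, 0.4024]
tool_rot: [1.715, 2.631, 0.003]
ft_force: [1.0, -0.4, 0.1]
grip_width: 0.007
```

```bash
python3 -c "
from h import *
s=get_state();print(s['time'],s['position'],s['qd'].round(3))
a=np.mean([imaging.get_image('top').astype(float) for _ in range(4)],0).round().astype(np.uint8);cv2.imwrite('pics/t6.png',a)
b=shot('side','s6.png')
print(index(a,'top',102));line(a,((299.6,195.6),(316.6,191.6)))
cv2.imwrite('pics/c6.png',np.hstack([cv2.resize(a[130:240,250:410],(580,399),interpolation=2)[:, :400],cv2.resize(b[150:310,290:450],(399,399),interpolation=2)]))"
```

```text
7.6833 [ 0.4000575  -0.26273444  0.4024492 ] [-0.033  0.045 -0.068 -0.034 -0.051 -0.024 -0.033]
(np.float64(102.78417827204622), np.float64(190.25581395348837))
dir 103.45 C off mm 0.77 stud off mm -0.88 at 112mm via C: 102.71
```

View pics/c6.png

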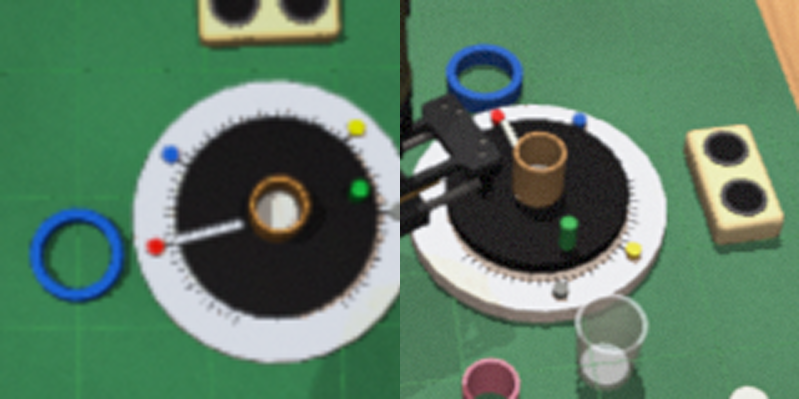

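View pics/s6.png

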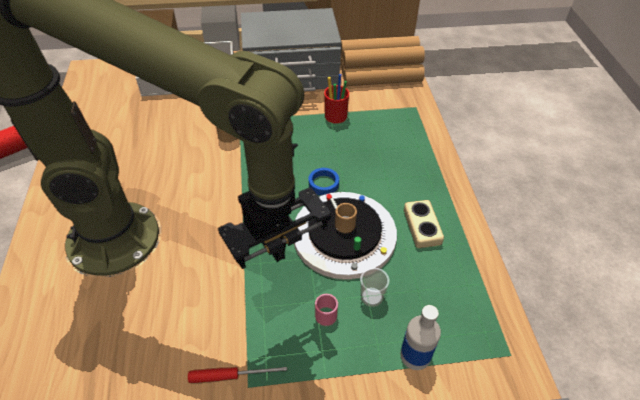

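The line (end (178,240) in the crop) points at the red stud (155,247). The tube is standing upright on its seat, tape, cup and the rest are where they were, and the hand is high and clear. Settling, then handing in.

>>> {"op": "step_arm", "data": {
  "increments": [
    {"tx":0,"ty":0,"tz":0,"spin":0,"claw":0},
    {"tx":0,"ty":0,"tz":0,"spin":0,"claw":0},
    {"tx":0,"ty":0,"tz":0,"spin":0,"claw":0}
  ]
}}

```text
time: 8.18
position: [0.4041, -0.2594, 0.4015]
tool_rot: [-1.705, -2.638, 0.001]
ft_force: [-0.5, -0.4, -0.0]
grip_width: 0.005
```

```bash
python3 -c "
from h import *
print(index(imaging.get_image('top'),'top',102),abs(get_state()['qd']).max());print(workorder.close_job())"
```

```text
(np.float64(102.79421533844608), np.float64(189.86046511627907)) 0.0061552623009359314
the job is handed in; nothing more can be done
None
```

The index line now points at the red stud, and I handed the job in after about 8.2 s of robot time. I pushed the green post with the shut fingertips and turned the dial about 85° counter-clockwise. Then I backed off, lifted, and moved the hand clear.

**Alignment:** the last check put the index line at 102.8° and the red stud at about 102.5°. A separate line fit put the stud 0.9 mm off the line. Both are inside the 4.5 mm limit, and the reading did not change between the last two looks.

**Force:** the wrist force read about 4 N at most at the end of each move. I saw no readings in between.

**Tube and bystanders:** in the last pictures the tube stands upright on its seat and nothing on the bench has visibly moved. I judged this by eye and did not measure it.

**Checks that disagreed:**
- The side camera read positions about 3 mm off the top camera in y, and its base-circle fit came out too large (141 mm radius instead of 130 mm). I used the top camera for alignment.
- My first line fit failed because it picked up the white base, and I redid it in a narrow band.

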